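# Lean a chocolate mould to its marked filling angle

## Task

Lift the white guard cap off the filling stand and put it in the open drawer, left lying there. Then pick up the mould holder (its black neck is the grip), set the middle of its sole on the stand's orange sprung ridge and rock it gently until the hanging black pointer settles on the red mark of its dial. Finish while still holding it there, pressing the ridge part of the way down but not to its stop, without disturbing the bowl, jar and clear mould.

Things in the scene. Friction and masses are not known exactly. Their poses are not given: they have to be found in the camera images.
- stand: Filling stand, fixed: blue block 80 (x) x 100 (y) x 26 mm high, with an orange round-topped ridge rising from its middle. Origin: centre of its underside, on the work surface; x runs along the ridge, z up.
- ridge_top (a point): Middle of the crest of the orange ridge, 60 mm above the work surface while not pressed. The ridge is 60 mm long along the stand's x, 24 mm wide, its top a half round of radius 12 mm; this point moves down with it.
- ridge (a joint): How far the sprung ridge is pressed down, m: 0 = up, 0.014 = on its stop. It starts to move at about 1 N, then takes 0.5 N per mm (about 8 N at the stop).
- cap: Loose white guard cap straddling the ridge, 90 g, 50 (x) x 56 (y) mm: upside-down U, two 8 mm walls 36 mm high standing on the blue block either side of the ridge, top plate at 36 to 42 mm; on it a red grip fin, 36 mm in x, 12 mm thick in y, from 42 to 68 mm height. Origin: centre of its underside (level of its feet, at the start 26 mm above the work surface). x as the stand's.
- cab: White cabinet, fixed, 240 (x) x 170 (y) x 85 mm high, one drawer that slides out to the cabinet's -x. Origin: centre of its underside on the work surface; the front of its carcass is at x = -105 mm.
- cab_drawer0 (a joint): How far the drawer is open, m (starts at 0.125 to 0.16; 0.166 is the end). Light friction only.
- drawer_spot (a point): Point on the drawer's inner floor (22 mm above the work surface), on its mid line, 58 mm behind the inside of its front wall; moves with the drawer, axes as the cabinet's. Inside: 195 mm long, 128 mm wide, walls 41 mm high. Open to above only for 119 to 154 mm behind the front wall (by how far it is open); the rest is under the cabinet's top.
- holder: Mould holder with angle gauge, 0.3 to 0.55 kg, 170 mm tall, on a flat aluminium sole 56 (x) x 110 (y) x 16 mm. Grey upright, clear half mould behind, white dial 116 mm wide on the front (+x; its top 134 mm high, 12 to 16 mm off the axis). On top a black neck to grip, 30 (x) x 32 (y) mm, from 134 to 170 mm height. Origin: centre of the sole's underside; z up through the neck, x out of the dial.
- pointer (a joint): Angle of the black pointer, rad, about the holder's x axis through the dial centre (76 mm above the sole). A pendulum: it hangs plumb once settled (about 1 s), so it reads 0 with the holder upright and grows as the holder's top leans to the holder's own +y. 45 mm long; positive towards the +y side.
- mark (a joint): Angle of the red mark on the dial's rim, rad, same centre, zero and sense as the pointer; set for each job at 0.14 to 0.40, and fixed too tightly to be turned. The mark is 7 mm wide.
- pointer_tip (a point): Tip of the pointer, 45 mm from its pivot; its z axis lies along the pointer, up towards the pivot.
- mark_tip (a point): Centre of the red mark, 49 mm from the dial centre; its z axis points to the dial centre.
- bowl: Bystander: steel bowl 110 mm wide, 50 mm high, loose. Origin: centre of its underside.
- mould: Bystander: closed clear figure mould with steel clips standing upright, 110 mm high, 96 mm wide over its clips, loose. Origin: centre of its underside.
- jar: Bystander: amber jar with white cap, 60 mm wide, 70 mm high, loose. Origin: centre of its underside.

How it is judged:
On the way, in this order (a step that is already met when the one before it is completed fails the run):
1. the guard cap lies in the open drawer, let go (x of cap in the frame of drawer_spot between -0.056 and 0.13 m and y of cap in the frame of drawer_spot between -0.063 and 0.063 m and z of cap in the frame of drawer_spot between -0.01 and 0.04 m and contact force between cap and the arm below 0.05 N and linear speed of cap below 0.02 m/s), for 0.2 s.
2. the mould holder is lifted off the work surface (height (world z) of holder above 0.02 m and contact force between holder and the fingers above 1 N), for 0.2 s.
At the end, for the whole second after the job is handed in: Cap lies let go inside the drawer. Holder gripped and still; the ridge's crest is under its sole (within 30 mm of the middle along y, 35 mm along x), pressed down 1.5 to 13 mm; the pointer is settled (under 0.25 rad/s) within 0.07 rad of the red mark (x of cap in the frame of drawer_spot between -0.056 and 0.13 m and y of cap in the frame of drawer_spot between -0.063 and 0.063 m and z of cap in the frame of drawer_spot between -0.01 and 0.04 m and contact force between cap and the arm below 0.05 N and angle between the z axis of pointer_tip and the z axis of mark_tip, either way round below 0.07 rad and velocity of joint pointer between -0.25 and 0.25 rad/s and value of joint ridge between 0.0015 and 0.013 m and contact force between holder and stand above 0.7 N and x of ridge_top in the frame of holder between -0.035 and 0.035 m and y of ridge_top in the frame of holder between -0.03 and 0.03 m and z of ridge_top in the frame of holder between -0.006 and 0.004 m and contact force between holder and the fingers above 2 N and linear speed of holder below 0.02 m/s); the arm keeps its last pose, push and grip.
It fails at once if a bystander (bowl, jar, clear mould) is moved more than 25 mm or tipped over (distance of any of bowl, jar, mould from where it was at the start of the episode above 0.025 m or angle between mould's own z axis and vertical above 0.5 rad).
It fails at once if the mould holder is pressed on the stand or ridge with more than 30 N (contact force between holder and stand above 30 N).
It also fails if it takes over 61 s, if anything falls off the work surface, if the arm or the gripper's body presses on something with over 40 N, if the wrist force passes 120 N, or if a joint passes its speed limit or range.

## Robot

A 6-joint arm with a two-finger parallel gripper is mounted at the origin on the work surface. World frame = base frame: x ahead of the robot, y to its left, z up, the work surface at z = 0. Lengths are in m, angles in rad, forces in N, time in s.
With the tool pointing down it reaches from about 0.275 to 0.875 m from the base axis. Payload 12.5 kg.
Tool frame: the origin (TCP) lies between the finger pads; the fingertips stand robot.finger_overhang ahead of it and the grasp point (between the pads) lies 3 mm ahead of it (robot.finger_overhang is the distance from the TCP to the fingertips, in m); z points along the fingers, y is the line along which they close (so a half turn about z gives the same grasp; the last joint's range is limited). The gripper opens to 85 mm and grips with 20 to 120 N. Pads are 22 mm wide; open, the fingers measure 114 mm over their backs; the gripper's body (76 mm by 85 mm) begins 54 mm behind the grasp point. The pads swing forward as they close: fully open they stand 13 mm farther back than shut.
Start: joints at [-1.258, 0.351, 1.652, -0, 1.139, -0.085], TCP at [0.213, -0.507, 0.253] pointing down, gripper open.
Joint ranges: [-2.75, 2.75], [-0.79, 2.1], [0.01, 2.65], [-1.57, 4.71], [0.07, 3.14], [-2.87, 2.87]. Speed limits (rad/s): [2.22, 2.22, 2.79, 3.14, 3.14, 3.14].

## Interface

Orientations are given as a 3x3 rotation matrix whose columns are the frame's x, y, z axes.
In Python, from bench import get_state, vision, sign_off, robot gives the robot as it stands.
- The arm moves only by the shell command python3 -m inch 'ROWS' [OPENING]. ROWS is JSON, a list of rows, each a list of 2 entries, a list of its own where there are three numbers: the shift along the tool's x, y, z as a fraction of full scale, then the turn, a rotation vector about the tool's x, y, z as a fraction of full scale. In form: [[[tx, ty, tz], [wx, wy, wz]], ...]. A call has 1 to 5 rows; each row shifts and turns the commanded pose from where the row before left it, along the tool's axes as they then stand; what a row does not reach is not made up. Full scale, the value 1, is 30 mm for a shift and 120 degrees for a turn. A row lasts 1/10 s, in which the tool goes at most 50 mm and 8.59 degrees, less where a joint would pass 70% of its speed; a pose out of reach is approached as far as the arm can. A call with a number of a shift or a turn outside -1 to 1 is refused whole. A call with a gripper value outside its range is refused whole. OPENING is the opening, from 0 (shut) to 1 (fully open), set as the call begins (- or left out, the last holds). The fingers move at their own pace and stop on an object; the grip force is fixed at half the most. Time passes only in rows, so rows that do not move let the fingers close. It gives the time, the measured TCP pose, the force, the opening and the grip force at its end, in the units of the state.
- get_state(): the state, without advancing time (a new reading comes with each control period).
- vision.camera(name): name is "scene" or "top"; returns the picture (480x640x3 uint8, blue, green, red); there is no depth.
- vision.get_calibration(name): a dict with "camera_matrix" (3x3 intrinsics, pixels), "rvec" (rotation vector, rad) and "tvec" (3), from world to camera coordinates, as OpenCV has them. Camera axes: x right, y down, z forward; pixel columns grow to the right and rows downward; lengths in m; the calibration is good to about 2 mm. A picture is of the moment at which its call begins. get_calibration takes no time and is no camera call.
- sign_off(): hands the job in; it is judged then, once.
The state is a dict: "t": time; "q": joint angles; "qvel": joint speeds; "joint_torque": joint torques, N m; "ee_pos": TCP position; "ee_rot": TCP orientation; "contact_force": force on the tool from outside, world axes, zero at the start; "ft_torque": the same for the moment, N m; "gripper_width": finger opening in m; "gripper_force": force on a finger pad.
Only numpy, scipy, OpenCV 4.12 (cv2) and the standard library are available. Lean on these libraries where they do the work, as an engineer would, in place of code of your own. Each camera call takes 0.05 s, during which the arm holds its last target. There are 200 camera calls.

## Working session

There is one attempt and no reset: what is moved stays moved. The work goes in short steps, Python scripts to look and compute and a shell command to move; the robot and the scene stay as the last step left them, time stands still between calls to the robot, and variables do not carry over. Pictures are saved under pics/ and viewed, at most 10 in all, crops included, and the job is handed in when it is done.

```bash
mkdir -p pics; ls
python3 - <<'E'
from bench import get_state, vision, robot
import cv2, numpy as np
for n in("scene","top"):
    cv2.imwrite(f"pics/{n}0.png",vision.camera(n)); c=vision.get_calibration(n)
    R=cv2.Rodrigues(np.array(c["rvec"]))[0]; print(n,c["camera_matrix"],"pos",-R.T@np.array(c["tvec"]).ravel(), "fwd",R[2])
s=get_state(); print(s); print(robot.finger_overhang)
E
```

```text
pics
scene [[579.03965967   0.         319.17999991]
 [  0.         579.03965967 237.01459687]
 [  0.           0.           1.        ]] pos [1.03772909 0.80141098 1.06715474] fwd [-0.34028844 -0.55710058 -0.75752407]
top [[568.50383429   0.         316.64026307]
 [  0.         568.50383429 245.91247463]
 [  0.           0.           1.        ]] pos [0.44541616 0.09229929 1.14565405] fwd [ 0.13650311 -0.00834713 -0.99060448]
{'t': 0.1, 'q': array([-1.25759562e+00,  3.51194092e-01,  1.65232485e+00, -8.39923706e-06,
        1.13913799e+00, -8.46109553e-02]), 'qvel': array([ 0.00203334, -0.00054518, -0.00143739,  0.00118213, -0.00075231,
        0.00079244]), 'joint_torque': array([ 7.54666180e-04, -5.06830680e+01, -2.91875732e+01, -8.29824512e-05,
        2.69701966e-03, -2.26802581e-05]), 'ee_pos': array([ 0.21300432, -0.50678794,  0.25281922]), 'ee_rot': array([[ 9.21909619e-01,  3.87404882e-01, -3.35165756e-04],
       [ 3.87405018e-01, -9.21909069e-01,  1.01014816e-03],
       [ 8.23439792e-05, -1.06111020e-03, -9.99999434e-01]]), 'contact_force': array([1.14641532, 0.43406819, 0.15702438]), 'ft_torque': array([0.06814029, 0.02307145, 0.04126123]), 'gripper_force': 0.0, 'gripper_width': 0.08554163501884691}
0.022
```

View pics/scene0.png

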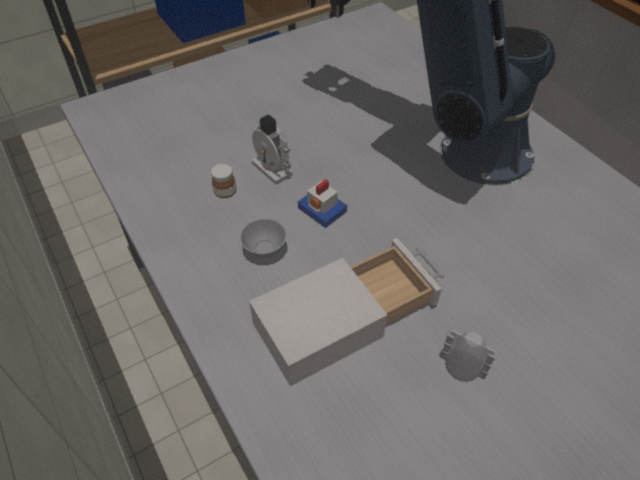

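View pics/top0.png

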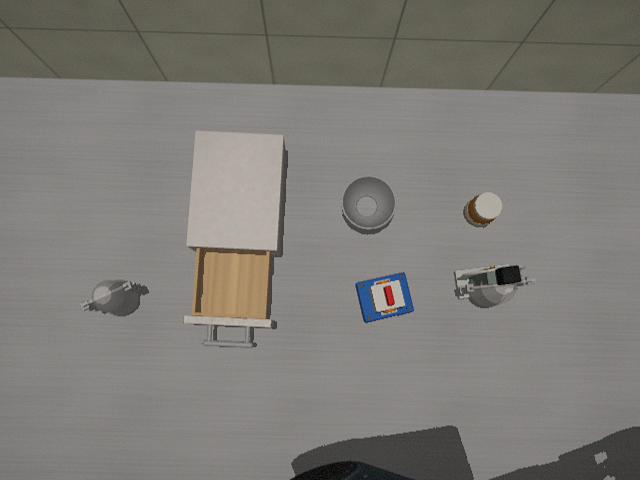

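Both views show the cap with its red fin at top (389,295), the drawer open at about (235,285), and the holder's black neck at (508,275) with its dial facing up-image (+x). Next I measure.

```bash
cat > h.py <<'E'
import cv2, numpy as np
from bench import get_state, vision
def cam(n):
    c=vision.get_calibration(n); return np.array(c["camera_matrix"]),cv2.Rodrigues(np.array(c["rvec"]))[0],np.array(c["tvec"]).ravel()
def ray(n,uv):
    K,R,t=cam(n); d=R.T@np.linalg.inv(K)@np.array([uv[0],uv[1],1.]); return -R.T@t,d
def onz(n,uv,z):
    o,d=ray(n,uv); return o+d*(z-o[2])/d[2]
def tri(a,b):
    (o1,d1),(o2,d2)=ray("top",a),ray("scene",b); d1=d1/np.linalg.norm(d1); d2=d2/np.linalg.norm(d2)
    s=np.linalg.lstsq(np.c_[d1,-d2],o2-o1,rcond=None)[0]; p,q=o1+d1*s[0],o2+d2*s[1]; return (p+q)/2,np.linalg.norm(p-q)
def proj(n,P):
    K,R,t=cam(n); return cv2.projectPoints(np.float64(P).reshape(-1,3),R,t,K,None)[0].reshape(-1,2)
def blobs(img,m,amin=25):
    cs=cv2.findContours(m.astype(np.uint8)*255,cv2.RETR_EXTERNAL,cv2.CHAIN_APPROX_NONE)[0]
    return sorted([c for c in cs if cv2.contourArea(c)>amin],key=cv2.contourArea,reverse=True)
def ctr(c):
    M=cv2.moments(c); return np.array([M['m10'],M['m01']])/M['m00']
E
python3 - <<'E'
from h import *
np.set_printoptions(precision=4,suppress=True)
T=cv2.imread("pics/top0.png");S=cv2.imread("pics/scene0.png")
def m(I,f): h=cv2.cvtColor(I,cv2.COLOR_BGR2HSV).astype(int); return f(h[...,0],h[...,1],h[...,2])
red=lambda h,s,v:((h<5)|(h>172))&(s>150)&(v>70)
blue=lambda h,s,v:(h>105)&(h<125)&(s>150)&(v>60)
blk=lambda h,s,v:(v<40)
wood=lambda h,s,v:(h>8)&(h<25)&(s>70)&(v>100)
for n,I in(("top",T),("scene",S)):
    for k,f,z in(("red",red,.094),("blue",blue,.026),("blk",blk,.17),("wood",wood,.022)):
        for c in blobs(I,m(I,f))[:4]:
            r=cv2.minAreaRect(c); u=ctr(c)
            P=np.array([onz(n,p,z)[:2] for p in c[:,0]]).astype(np.float32)
            r3=cv2.minAreaRect(P)
            print(n,k,u,cv2.contourArea(c),"z-plane",r3)
a=np.hstack([cv2.resize(T[250:325,440:540],None,fx=4,fy=4,interpolation=cv2.INTER_CUBIC)[:300], cv2.resize(T[255:330,340:440],None,fx=4,fy=4,interpolation=cv2.INTER_CUBIC)])
b=np.hstack([cv2.resize(S[110:185,230:330],None,fx=4,fy=4,interpolation=cv2.INTER_CUBIC), cv2.resize(S[165:240,280:380],None,fx=4,fy=4,interpolation=cv2.INTER_CUBIC)])
cv2.imwrite("pics/c1.png",np.vstack([a,b]))
E
```

```text
top red [388.9492 294.9712] 98.5 z-plane ((0.5016393065452576, -0.0518755242228508), (0.03428442403674126, 0.01263559702783823), 14.366268157958984)
top blue [384.2418 297.0149] 1919.0 z-plane ((0.5016196966171265, -0.05232270434498787), (0.07821017503738403, 0.09929046034812927), 13.72879695892334)
top blk [346.5945 472.2743] 1145.5 z-plane ((0.20933905243873596, 0.01939147710800171), (0.02834119275212288, 0.19706907868385315), 1.0875636339187622)
top blk [507.6472 274.9908] 342.5 z-plane ((0.5369517207145691, -0.2466542273759842), (0.027970796450972557, 0.041303619742393494), 9.40217399597168)
top wood [233.1992 284.9294] 4253.5 z-plane ((0.5227977633476257, 0.25101014971733093), (0.14653359353542328, 0.13347473740577698), 88.63597869873047)
scene red [322.1207 183.9483] 29.0 z-plane ((0.5061842799186707, -0.053708888590335846), (0.03335346281528473, 0.010578654706478119), 15.364835739135742)
scene blue [333.6    210.4232] 57.5 z-plane ((0.49209603667259216, -0.019602566957473755), (0.0611262246966362, 0.01752077043056488), 17.620956420898438)
scene blk [453.9035  39.8416] 2661.5 z
[... 689 characters left out ...]
2991714477539), 88.44422912597656)
scene wood [209.1793  41.7287] 870.0 z-plane ((0.3829866349697113, -0.8998943567276001), (0.02800707332789898, 0.87449711561203), 89.94165802001953)Traceback (most recent call last):
  File "<stdin>", line 13, in <module>
  File "h.py", line 8, in onz
    o,d=ray(n,uv); return o+d*(z-o[2])/d[2]
        ~~~^^^^^^
  File "h.py", line 6, in ray
    K,R,t=cam(n); d=R.T@np.linalg.inv(K)@np.array([uv[0],uv[1],1.]); return -R.T@t,d
          ~~~^^^
  File "h.py", line 4, in cam
    c=vision.get_calibration(n); return np.array(c["camera_matrix"]),cv2.Rodrigues(np.array(c["rvec"]))[0],np.array(c["tvec"]).ravel()
ValueError: time passes only in moves, steps and waits
```

Run:
```python
s=open('h.py').read()
s=s.replace('def cam(n):\n','import functools\n@functools.lru_cache\ndef cam(n):\n'); open('h.py','w').write(s)
import cv2,numpy as np
T=cv2.imread("pics/top0.png");S=cv2.imread("pics/scene0.png")
z=lambda I:cv2.resize(I,None,fx=4,fy=4,interpolation=cv2.INTER_CUBIC)
cv2.imwrite("pics/c1.png",np.vstack([np.hstack([z(T[250:325,440:540]),z(T[255:330,340:440])]),np.hstack([z(S[110:185,230:330]),z(S[165:240,280:380])])]))
```

```text
(no output)
```

View pics/c1.png

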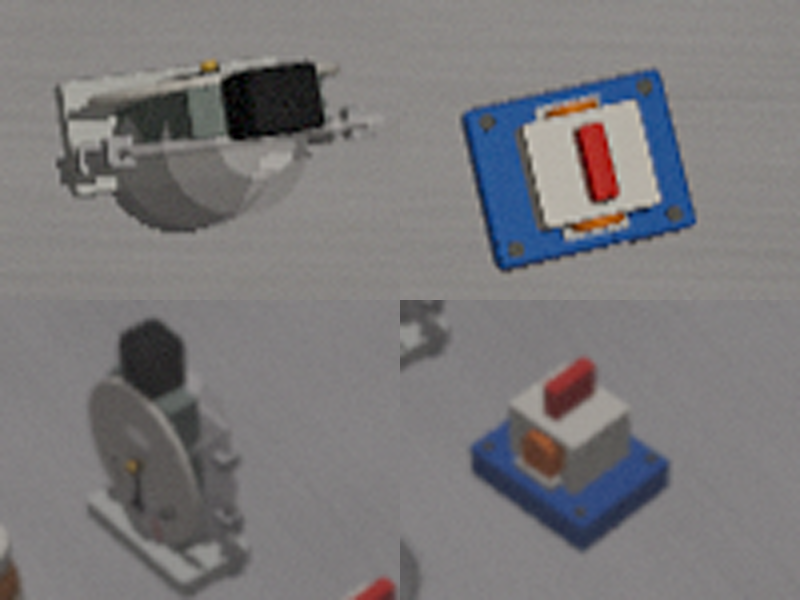

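The crop shows the fin clearly, the neck top at about (507,275) in the top view, and the holder yawed slightly less than the stand. A faint red mark sits right of the pointer on the dial's +y side. Now I refine the holder, drawer and mark.

Run:
```python
from h import *
np.set_printoptions(precision=4,suppress=True)
from bench import vision
try: vision.camera("top")
except Exception as e: print(e)
T=cv2.imread("pics/top0.png");S=cv2.imread("pics/scene0.png")
# neck: black blobs near holder
g=T.max(2); m=np.zeros_like(g,bool); m[255:300,485:535]=g[255:300,485:535]<50
c=blobs(T,m)[0]; print("neck top-view quad",cv2.approxPolyDP(c,2,True)[:,0].tolist())
P=np.array([onz("top",p,.17)[:2] for p in c[:,0]],np.float32); print(cv2.minAreaRect(P), P.min(0),P.max(0))
g=S.max(2); m=np.zeros_like(g,bool); m[108:140,255:282]=g[108:140,255:282]<50
c2=blobs(S,m)[0]; print("neck scene",cv2.approxPolyDP(c2,1.5,True)[:,0].tolist(), "tri (mid)",tri(ctr(c),ctr(c2)))
# sole front edge in scene
a,b=onz("scene",(252,158.3),.016),onz("scene",(276.2,180.8),.016); print("sole edge",a,b,np.linalg.norm(a-b),np.degrees(np.arctan2(*(a-b)[:2])))
# mark
h=cv2.cvtColor(S,cv2.COLOR_BGR2LAB).astype(int)[...,1]; sub=h[125:180,250:290]
ys,xs=np.where(sub>sub.max()-6); print("mark px",[(x+250,y+125,sub[y,x]) for x,y in zip(xs,ys)],np.median(sub))
# drawer: profile columns
hs=cv2.cvtColor(T,cv2.COLOR_BGR2HSV)
print("col233",[(r,tuple(T[r,233])) for r in range(312,330,1)])
print("row285",[(q,T[285,q].tolist()) for q in list(range(190,208))+list(range(262,278))])
for u,z in(((233,320),.063),((203,285),.022),((268,285),.022),((203,285),.063),((268,285),.063),((190,320),.06),((272,322),.06)): print(u,z,onz("top",u,z))
```

```text
neck top-view quad [[518, 267], [497, 269], [497, 283], [519, 281]]
((0.5367518663406372, -0.24677467346191406), (0.02882380224764347, 0.04163825884461403), 8.409208297729492) [ 0.521  -0.2682] [ 0.5529 -0.225 ]
neck scene [[266, 116], [260, 121], [261, 128], [269, 133], [274, 131], [274, 121]] tri (mid) (array([ 0.5404, -0.2545,  0.1522]), np.float64(0.004513814959231358))
sole edge [ 0.5727 -0.308   0.016 ] [ 0.5594 -0.1961  0.016 ] 0.11264460313536499 173.18782990586536
mark px [(np.int64(250), np.int64(125), np.int64(129)), (np.int64(251), np.int64(125), np.int64(129)), (np.int64(252), np.int64(125), np.int64(129)), (np.int64(254), np.int64(125), np.int64(129)), (np.int64(255), np.int64(125), np.int64(129)), (np.int64(256), np.int64(125), np.int64(129)), (np.int64(258), np.int64(125), np.int64(129)), (np.int64(262), np.int64(125), np.int64(132)), (np.int64(264), np.int64(125), np.int64(129)), (np.int64(267), np.int64(125), np.int64(129)), (np.int64(268), np.int64(125), np.int64(129)), (np.int64(271), np.int64(125), np.int64(130)), (np.int64(273), np.int64(125), np.int64(130)), (n
[... 28229 characters left out ...]
67]), (206, [103, 138, 168]), (207, [96, 133, 161]), (262, [99, 138, 167]), (263, [103, 141, 171]), (264, [101, 139, 168]), (265, [100, 138, 167]), (266, [101, 140, 170]), (267, [77, 110, 136]), (268, [41, 65, 83]), (269, [54, 66, 74]), (270, [59, 65, 64]), (271, [65, 68, 68]), (272, [131, 134, 138]), (273, [134, 136, 139]), (274, [135, 138, 141]), (275, [136, 137, 140]), (276, [135, 138, 141]), (277, [134, 137, 138])]
(233, 320) 0.063 [0.4499 0.2378 0.063 ]
(203, 285) 0.022 [0.5172 0.3052 0.022 ]
(268, 285) 0.022 [0.5201 0.1771 0.022 ]
(203, 285) 0.063 [0.5146 0.2974 0.063 ]
(268, 285) 0.063 [0.5174 0.1741 0.063 ]
(190, 320) 0.06 [0.4482 0.3192 0.06  ]
(272, 322) 0.06 [0.4478 0.1644 0.06  ]
```

```bash
python3 -m inch '[[[0,0,0],[0,0,0.0715]],[[1,-0.95,0],[0,0,0]],[[1,-0.95,0],[0,0,0]],[[1,-0.95,0],[0,0,0]],[[1,-0.95,0],[0,0,0]]]' 1 >/dev/null
python3 -m inch '[[[1,-0.95,0],[0,0,0]],[[1,-0.95,0],[0,0,0]],[[1,-0.95,0],[0,0,0]],[[1,-0.95,0],[0,0,0]],[[1,-0.95,0],[0,0,0]]]' >/dev/null
python3 -m inch '[[[1,-0.95,0],[0,0,0]],[[1,-0.95,0],[0,0,0]],[[1,-0.95,0],[0,0,0]],[[0.8,-0.8,0],[0,0,0]],[[0,0,0],[0,0,0]]]'
python3 - <<'E'
from h import *
np.set_printoptions(precision=4,suppress=True)
S=cv2.imread("pics/scene0.png")
for yaw in(7,8.4):
    a=np.radians(yaw);X=np.array([np.cos(a),np.sin(a),0]);Y=np.array([-np.sin(a),np.cos(a),0])
    O=np.array([.538,-.2535,0])
    def ang(uv,off=.016):
        o,d=ray("scene",uv); p=o+d*((O+X*off-o)@X)/(d@X); return p@Y-O@Y, p[2]
    for u in((262.4,151.7),(269.2,167.0),(264.2,161)): print(yaw,u,ang(u))
    for m in(.14,.2,.27,.33,.4):print(m,proj("scene",O+X*.016+np.array([0,0,.076])+.049*(Y*np.sin(m)-np.array([0,0,np.cos(m)]))))
h=cv2.cvtColor(S,cv2.COLOR_BGR2LAB).astype(int)[...,1]; sub=h[160:175,260:278]-129; print(sub)
E
```

```text
t: 1.65
ee_pos: [0.4967, -0.0551, 0.253]
ee_rot: [[0.969, 0.249, 0.0], [0.249, -0.969, 0.001], [0.0, -0.001, -1.0]]
contact_force: [-0.8, 0.2, -0.3]
gripper_width: 0.0857
gripper_force: 0.0
7 (262.4, 151.7) (np.float64(-0.020295411678570296), np.float64(0.05866036555185694))
7 (269.2, 167.0) (np.float64(0.006455394230366673), np.float64(0.02351285430893979))
7 (264.2, 161) (np.float64(-0.015895240403135558), np.float64(0.029150134505079972))
0.14 [[269.1813 165.9626]]
0.2 [[269.8029 166.4001]]
0.27 [[270.5146 166.8415]]
0.33 [[271.1106 167.1588]]
0.4 [[271.7868 167.456 ]]
8.4 (262.4, 151.7) (np.float64(-0.01989624149550695), np.float64(0.05945801342421819))
8.4 (269.2, 167.0) (np.float64(0.005829255486460683), np.float64(0.02326042206707557))
8.4 (264.2, 161) (np.float64(-0.015668371859221986), np.float64(0.0297949351285538))
0.14 [[269.3193 166.0126]]
0.2 [[269.9627 166.4386]]
0.27 [[270.6996 166.8667]]
0.33 [[271.3169 167.1729]]
0.4 [[272.0174 167.4573]]
[[-1  0  0  1 -1  0  1 -1 -1  0  0 -2  1  0  2 -1 -1  0]
 [-2 -1  0  0  0  0  1  0  0  0  1  0 -1  0  1  1  1  0]
 [-1 -1  0  0 -2  2  0  0  0  0  0 -2 -1 -1  0  0  1  0]
 [-2 -1  0 -1  0  0  2  0  2  1 -2 -2  1  0  0  0 -1  1]
 [-1 -1 -2  0  1  0  0  1  3  0  0 -1  1 -2  0  0 -1  0]
 [-1 -1 -2 -2 -1 -2  0  2  4  5  1  0  1 -1 -1  1  0  0]
 [-1 -1  0 -1 -1  0 -1  1  4  4  2 -1 -1  0  0  0  1  0]
 [-1 -1 -1 -2  0 -1  1  1  2  4  2 -1  0 -1 -1  0  0  1]
 [ 0 -2 -1 -2 -1  0  0  0  2  5  3  0  2  1 -1  1  2  0]
 [-1  0 -1 -1  0 -2 -1 -1  2  5  4  0  0 -1  0 -1 -1 -1]
 [-2 -1 -1 -1 -1 -1 -1  0  0  2  1 -1  0  0 -1 -1 -2  0]
 [-1 -1 -1 -1 -2 -1 -1  0  0 -1 -2  0 -1 -1  0 -2 -1 -1]
 [-1  0  0 -1 -1 -1  0 -2  0 -1 -1 -1 -1 -2 -1 -3 -1 -2]
 [-1 -1  0 -1 -1  0 -1 -1 -2  0 -1 -1 -1 -2 -2 -1 -1 -1]
 [ 1  0  1  0 -1 -1 -1  0 -1 -1 -1 -1 -2  0 -1 -3 -1  0]]
```

```bash
python3 -m inch '[[[0.18,-0.05,1],[0,0,0]],[[0,0,1],[0,0,0]],[[0,0,1],[0,0,0]],[[0,0,1],[0,0,0]],[[0,0,0.8],[0,0,0]]]' >/dev/null
python3 -m inch '[[[0,0,0.45],[0,0,0]],[[0,0,0],[0,0,0]]]'
python3 -m inch '[[[0,0,0],[0,0,0]],[[0,0,0],[0,0,0]],[[0,0,0],[0,0,0]],[[0,0,0],[0,0,0]],[[0,0,0],[0,0,0]]]' 0
```

```text
t: 2.35
ee_pos: [0.4994, -0.0554, 0.0945]
ee_rot: [[0.969, 0.245, -0.003], [0.245, -0.969, 0.001], [-0.003, -0.001, -1.0]]
contact_force: [-0.1, 0.4, 1.6]
gripper_width: 0.0856
gripper_force: 0.0
t: 2.85
ee_pos: [0.5005, -0.0552, 0.0962]
ee_rot: [[0.969, 0.246, 0.001], [0.246, -0.969, -0.0], [0.001, 0.0, -1.0]]
contact_force: [-1.1, 2.8, 2.6]
gripper_width: 0.0124
gripper_force: 1.5
```

```bash
python3 -m inch '[[[0,0,0],[0,0,0]],[[0,0,0],[0,0,0]],[[0,0,-0.5],[0,0,0]],[[0,0,-0.8],[0,0,0]],[[0,0,-0.8],[0,0,0]]]' 
python3 -m inch '[[[0,0,-0.6],[0,0,0]],[[0,0,0],[0,0,0]]]'
```

```text
t: 3.35
ee_pos: [0.5, -0.0551, 0.1592]
ee_rot: [[0.969, 0.246, -0.001], [0.246, -0.969, 0.0], [-0.001, -0.001, -1.0]]
contact_force: [0.3, -0.9, -0.6]
gripper_width: 0.0106
gripper_force: 59.8
t: 3.55
ee_pos: [0.5013, -0.0554, 0.1787]
ee_rot: [[0.969, 0.246, 0.004], [0.246, -0.969, -0.001], [0.003, 0.002, -1.0]]
contact_force: [-0.3, -0.0, -0.1]
gripper_width: 0.0103
gripper_force: 59.9
```

```bash
python3 -m inch '[[[0.28,-0.95,0],[0,0,0]],[[0.28,-0.95,0],[0,0,0]],[[0.28,-0.95,0],[0,0,0]],[[0.28,-0.95,0],[0,0,0]],[[0.28,-0.95,0],[0,0,0]]]' >/dev/null
python3 -m inch '[[[0.28,-0.95,0],[0,0,0]],[[0.28,-0.95,0],[0,0,0]],[[0.28,-0.95,0],[0,0,0]],[[0.28,-0.95,0],[0,0,0]],[[0.28,-0.95,0],[0,0,0]]]' >/dev/null
python3 -m inch '[[[0,0,0],[0,0,0]],[[0,0,0],[0,0,0]]]'
python3 - <<'E'
from h import *
T=vision.camera("top");S=vision.camera("scene")
z=lambda I:cv2.resize(I,None,fx=2.5,fy=2.5,interpolation=cv2.INTER_CUBIC)
cv2.imwrite("pics/c2.png",np.hstack([z(T[210:370,160:300]),z(S[210:370,330:470])]))
E
```

```text
t: 4.75
ee_pos: [0.5112, 0.2418, 0.1755]
ee_rot: [[0.969, 0.247, -0.002], [0.247, -0.969, -0.001], [-0.002, 0.0, -1.0]]
contact_force: [0.6, -0.7, -2.0]
gripper_width: 0.0107
gripper_force: 59.8
```

View pics/c2.png

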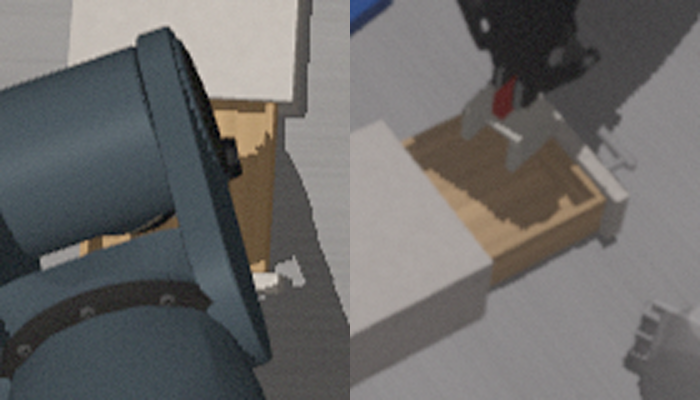

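The cap is hanging in the gripper over the drawer (scene crop, about (505,110)). Lowering and releasing it.

```bash
python3 -m inch '[[[0,0,0.9],[0,0,0]],[[0,0,0.9],[0,0,0]],[[0,0,0.6],[0,0,0]],[[0,0,0.2],[0,0,0]],[[0,0,0],[0,0,0]]]'
python3 -m inch '[[[0,0,0.05],[0,0,0]],[[0,0,0],[0,0,0]]]'
```

```text
t: 5.35
ee_pos: [0.5116, 0.241, 0.0983]
ee_rot: [[0.97, 0.245, -0.001], [0.245, -0.97, -0.0], [-0.001, 0.0, -1.0]]
contact_force: [0.1, 0.3, -0.2]
gripper_width: 0.0109
gripper_force: 59.9
t: 5.55
ee_pos: [0.5123, 0.2417, 0.0981]
ee_rot: [[0.969, 0.245, 0.001], [0.245, -0.969, 0.0], [0.001, -0.0, -1.0]]
contact_force: [0.2, -0.1, -0.6]
gripper_width: 0.0109
gripper_force: 59.9
```

```bash
python3 -m inch '[[[0,0,0.1],[0,0,0]],[[0,0,0.1],[0,0,0]],[[0,0,0],[0,0,0]]]'
python3 -m inch '[[[0,0,0],[0,0,0]],[[0,0,0],[0,0,0]],[[0,0,0],[0,0,0]],[[0,0,0],[0,0,0]],[[0,0,0],[0,0,0]]]' 0.5
python3 -m inch '[[[0,0,-0.5],[0,0,0]],[[0,0,-0.8],[0,0,0]],[[0,0,-1],[0,0,0]],[[0,0,-1],[0,0,0]],[[0,0,-1],[0,0,0]]]'
```

```text
t: 5.85
ee_pos: [0.5127, 0.2421, 0.0922]
ee_rot: [[0.969, 0.246, 0.002], [0.246, -0.969, 0.001], [0.003, -0.0, -1.0]]
contact_force: [1.4, -0.1, 4.5]
gripper_width: 0.0107
gripper_force: 60.7
t: 6.35
ee_pos: [0.5117, 0.2417, 0.0912]
ee_rot: [[0.969, 0.246, -0.0], [0.246, -0.969, -0.0], [-0.0, 0.0, -1.0]]
contact_force: [0.3, -0.3, 0.5]
gripper_width: 0.0429
gripper_force: 0.0
t: 6.85
ee_pos: [0.5117, 0.2417, 0.2227]
ee_rot: [[0.969, 0.246, 0.001], [0.246, -0.969, 0.0], [0.001, -0.0, -1.0]]
contact_force: [0.2, -0.2, -0.5]
gripper_width: 0.0428
gripper_force: 0.0
```

```bash
python3 -m inch '[[[0,0,-1],[0,0,0]],[[-0.19,0.95,-0.1],[0,0,0]],[[-0.19,0.95,0],[0,0,0]],[[-0.19,0.95,0],[0,0,0]],[[-0.19,0.95,0],[0,0,0]]]' 1 >/dev/null
python3 -m inch '[[[-0.19,0.95,0],[0,0,0]],[[-0.19,0.95,0],[0,0,0]],[[-0.19,0.95,0],[0,0,0]],[[-0.19,0.95,0],[0,0,0]],[[-0.19,0.95,0],[0,0,0]]]' >/dev/null
python3 -m inch '[[[-0.19,0.95,0],[0,0,0]],[[-0.19,0.95,0],[0,0,0]],[[-0.19,0.95,0],[0,0,0]],[[-0.19,0.95,0],[0,0,0]],[[-0.19,0.95,0],[0,0,0]]]' >/dev/null
python3 -m inch '[[[-0.19,0.95,0],[0,0,0]],[[-0.19,0.95,0],[0,0,0]],[[-0.19,0.95,0],[0,0,0]],[[0,0,0],[0,0,0.056]],[[0,0,0],[0,0,0]]]'
python3 - <<'E'
from h import *
T=vision.camera("top");S=vision.camera("scene")
z=lambda I:cv2.resize(I,None,fx=2.5,fy=2.5,interpolation=cv2.INTER_CUBIC)
cv2.imwrite("pics/c3.png",np.hstack([z(T[210:370,160:300]),z(S[60:220,210:350])]))
E
```

```text
t: 8.85
ee_pos: [0.5366, -0.2523, 0.2542]
ee_rot: [[0.992, 0.127, 0.0], [0.127, -0.992, -0.0], [0.0, 0.0, -1.0]]
contact_force: [0.2, 0.4, 0.2]
gripper_width: 0.0852
gripper_force: 0.0
```

View pics/c3.png

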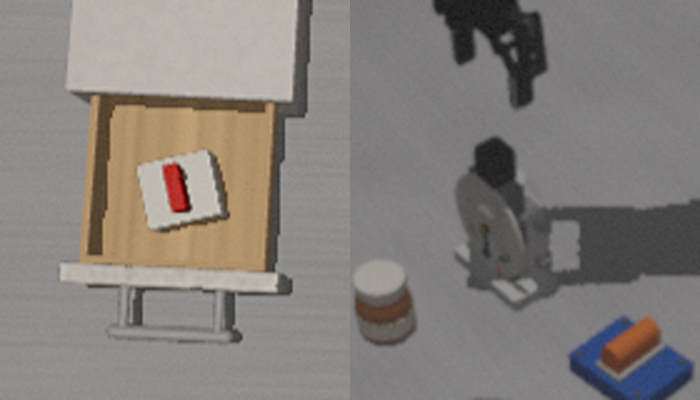

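The cap lies flat in the drawer (left crop, about (180,188)), and the open gripper hangs above the holder's neck. Grasping.

```bash
python3 -m inch '[[[0.05,0,0.9],[0,0,0]],[[0,0,0.9],[0,0,0]],[[0,0,0.8],[0,0,0]],[[0,0,0.4],[0,0,0]],[[0,0,0],[0,0,0]]]'
python3 -m inch '[[[0,0,0.1],[0,0,0]],[[0,0,0],[0,0,0]]]'
python3 -m inch '[[[0,0,0],[0,0,0]],[[0,0,0],[0,0,0]],[[0,0,0],[0,0,0]],[[0,0,0],[0,0,0]],[[0,0,0],[0,0,0]]]' 0
python3 -m inch '[[[0,0,0],[0,0,0]],[[0,0,0],[0,0,0]]]'
```

```text
t: 9.45
ee_pos: [0.5379, -0.2508, 0.1624]
ee_rot: [[0.991, 0.132, -0.002], [0.132, -0.991, 0.001], [-0.002, -0.001, -1.0]]
contact_force: [-0.3, 0.5, 0.8]
gripper_width: 0.0853
gripper_force: 0.0
t: 9.65
ee_pos: [0.5387, -0.2517, 0.1612]
ee_rot: [[0.991, 0.131, 0.001], [0.131, -0.991, -0.001], [0.001, 0.001, -1.0]]
contact_force: [0.4, 0.6, 0.3]
gripper_width: 0.0853
gripper_force: 0.0
t: 10.15
ee_pos: [0.5386, -0.2519, 0.1606]
ee_rot: [[0.991, 0.13, 0.001], [0.13, -0.991, -0.001], [0.001, 0.001, -1.0]]
contact_force: [-0.0, -2.1, 1.7]
gripper_width: 0.0313
gripper_force: 60.3
t: 10.35
ee_pos: [0.5385, -0.2519, 0.1606]
ee_rot: [[0.991, 0.13, 0.001], [0.13, -0.991, -0.001], [0.001, 0.001, -1.0]]
contact_force: [-0.0, -2.5, 4.2]
gripper_width: 0.031
gripper_force: 60.5
```

```bash
python3 -m inch '[[[0,0,-0.3],[0,0,0]],[[0,0,-0.7],[0,0,0]],[[0,0,-0.9],[0,0,0]],[[0,0,-0.9],[0,0,0]],[[0,0,-0.9],[0,0,0]]]'
python3 -m inch '[[[0,0,-0.9],[0,0,0]],[[-0.05,-0.6,-0.5],[0,0,0]],[[-0.05,-0.8,0],[0,0,0]],[[-0.05,-0.9,0],[0,0,0]],[[-0.05,-0.9,0],[0,0,0]]]' >/dev/null
python3 -m inch '[[[-0.05,-0.9,0],[0,0,0]],[[-0.05,-0.9,0],[0,0,0]],[[-0.05,-0.9,0],[0,0,0]],[[-0.05,-0.6,0],[0,0,0]],[[0,-0.2,0],[0,0,-0.04]]]' >/dev/null
python3 -m inch '[[[0,0,0],[0,0,-0.07]],[[0,0,0],[0,0,-0.07]],[[0,0,0],[0,0,-0.07]],[[0,0,0],[0,0,-0.07]],[[0,0,0],[0,0,-0.07]]]' >/dev/null
python3 -m inch '[[[0,0,0],[0,0,-0.03]],[[0,0,0],[0,0,0]],[[0,0,0],[0,0,0]],[[0,0,0],[0,0,0]],[[0,0,0],[0,0,0]]]' >/dev/null
python3 -m inch '[[[0,0,0],[0,0,0]],[[0,0,0],[0,0,0]],[[0,0,0],[0,0,0]],[[0,0,0],[0,0,0]],[[0,0,0],[0,0,0]]]'
python3 - <<'E'
from h import *
S=vision.camera("scene");cv2.imwrite("pics/s4.png",S)
p=get_state()["ee_pos"]; R=get_state()["ee_rot"]; print(R)
C=p+.085*R[:,2]; u=proj("scene",C)[0]; print(u); x,y=u.astype(int)
cv2.imwrite("pics/c4.png",cv2.resize(S[y-50:y+50,x-50:x+50],None,fx=6,fy=6,interpolation=cv2.INTER_CUBIC))
E
```

```text
t: 10.85
ee_pos: [0.5377, -0.2509, 0.2719]
ee_rot: [[0.991, 0.13, -0.002], [0.13, -0.991, 0.002], [-0.002, -0.002, -1.0]]
contact_force: [0.2, 0.4, -5.1]
gripper_width: 0.0313
gripper_force: 60.2
t: 13.35
ee_pos: [0.5002, -0.0539, 0.3133]
ee_rot: [[0.532, 0.847, -0.0], [0.847, -0.532, 0.0], [-0.0, -0.0, -1.0]]
contact_force: [-0.7, 0.5, -5.2]
gripper_width: 0.0312
gripper_force: 60.5
[[ 5.31536226e-01  8.47035558e-01 -6.37883324e-05]
 [ 8.47035560e-01 -5.31536225e-01  2.91607947e-05]
 [-9.20557941e-06 -6.95310046e-05 -9.99999998e-01]]
[324.52504471 139.71710334]
```

View pics/c4.png

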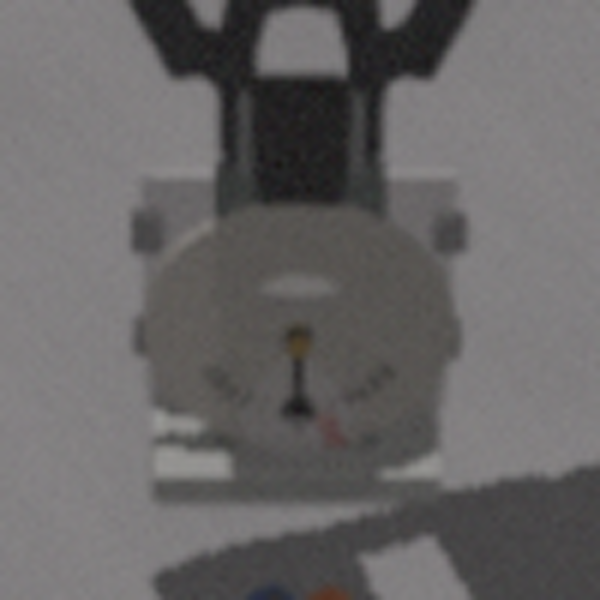

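The dial now faces the camera: pivot at crop (298,340), pointer plumb to (297,408), red mark at about (332,430), on the +y side. Measuring its angle.

Run:
```python
from h import *
np.set_printoptions(precision=4,suppress=True)
imgs=[cv2.imread("pics/s4.png")]+[vision.camera("scene") for _ in range(4)]
S=np.mean([i.astype(np.float32) for i in imgs],0).round().astype(np.uint8)
a=cv2.cvtColor(S,cv2.COLOR_BGR2LAB).astype(float)[...,1]
x0,y0=320,152; w=a[y0:170,x0:340]-129; w[w<4]=0; ys,xs=np.mgrid[y0:170,x0:340]
mk=((w*xs).sum()/w.sum(),(w*ys).sum()/w.sum()); print("mark",mk,w.max())
g=S.max(2).astype(float)[143:162,316:332]; b=np.clip(70-g,0,None); ys,xs=np.mgrid[143:162,316:332]; k=(ys>=150)
print("pointer px",(b*xs)[k].sum()/b[k].sum(),(b*ys)[k].sum()/b[k].sum())
s=get_state(); p=s["ee_pos"];R=s["ee_rot"]; X=R[:,0];Z=-R[:,2];Y=np.cross(Z,X)
O=p-.1606*Z
def loc(uv,off):
    o,d=ray("scene",uv); q=o+d*((O+X*off-o)@X)/(d@X)-O; return q@Y,q@Z-.076
pv=(324-50+298/6,139-50+340/6)
for off in(.014,.017,.02):
    print(off,"mark",loc(mk,off),"pivot",loc(pv,off), "ang",np.arcsin((loc(mk,off)[0]-loc(pv,off)[0])/.049))
```

```text
mark (np.float64(328.7378640776699), np.float64(160.40776699029126)) 7.0
pointer px 323.2069716775599 155.44662309368192
0.014 mark (np.float64(0.009888984132711451), np.float64(-0.04932067345691803)) pivot (np.float64(-0.0018215685063426234), np.float64(-0.0057707211364836225)) ang 0.24132647265033352
0.017 mark (np.float64(0.009857033754237328), np.float64(-0.04664681367661684)) pivot (np.float64(-0.0018182500186280709), np.float64(-0.0032280214720412925)) ang 0.2405852872422379
0.02 mark (np.float64(0.009825083375763273), np.float64(-0.04397295389631589)) pivot (np.float64(-0.001814931530913603), np.float64(-0.0006853218075991985)) ang 0.23984423658705242
```

```bash
python3 -m inch '[[[0,0,0],[-0.04,0,0]],[[0,0,0],[-0.044,0,0]],[[0,0,0],[-0.04,0,0]],[[0,0,0],[0,0,0]],[[0,0,0],[0,0,0]]]' >/dev/null
python3 -m inch '[[[0,0,0],[0,0,0]],[[0,0,0],[0,0,0]],[[0,0,0],[0,0,0]],[[0,0,0],[0,0,0]],[[0,0,0],[0,0,0]]]' >/dev/null
python3 -m inch '[[[0,0,0],[0,0,0]],[[0,0,0],[0,0,0]],[[0,0,0],[0,0,0]],[[0,0,0],[0,0,0]],[[0,0,0],[0,0,0]]]'
python3 - <<'E'
from h import *
S=np.mean([vision.camera("scene").astype(np.float32) for _ in range(5)],0).round().astype(np.uint8);cv2.imwrite("pics/s5.png",S)
s=get_state();p=s["ee_pos"];R=s["ee_rot"]
x,y=proj("scene",p+.1*R[:,2])[0].astype(int);print(x,y)
C=cv2.resize(S[y-30:y+30,x-30:x+30],None,fx=10,fy=10,interpolation=cv2.INTER_CUBIC)
cv2.imwrite("pics/c5.png",cv2.convertScaleAbs(C,alpha=1.6))
E
```

```text
t: 15.1
ee_pos: [0.5002, -0.0538, 0.3133]
ee_rot: [[0.531, 0.819, 0.218], [0.847, -0.514, -0.136], [0.0, 0.257, -0.966]]
contact_force: [0.3, -0.8, -5.1]
gripper_width: 0.031
gripper_force: 60.8
313 143
```

View pics/c5.png

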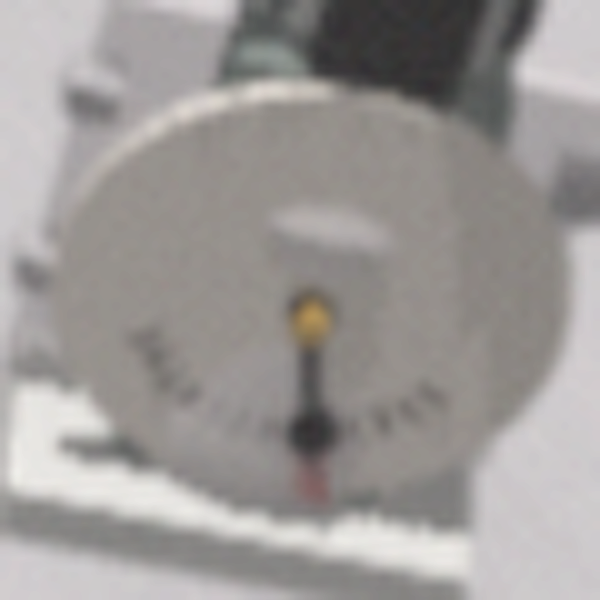

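The pointer (tip at (311,432)) hangs right over the red mark (at (313,485)), so a lean of 0.26 rad is right. Now I yaw back over the ridge, keeping the lean.

```bash
python3 -m inch '[[[0,0,0],[0,-0.018,0.0676]],[[0,0,0],[0,-0.018,0.0676]],[[0,0,0],[0,-0.018,0.0676]],[[0,0,0],[0,-0.018,0.0676]],[[0,0,0],[0,-0.018,0.0676]]]' >/dev/null
python3 -m inch '[[[0,0,0],[0,-0.0036,0.0135]],[[0,0,0],[0,0,0]],[[0,0,0],[0,0,0]]]'
cat > goal.py <<'E'
from h import *
np.set_printoptions(precision=4,suppress=True)
s=get_state();p=s["ee_pos"];R=s["ee_rot"];Z=-R[:,2]
print("lean",np.arcsin(-R[2,1]),np.arctan2(R[2,1],-R[2,2]),"xtilt",R[2,0],"yaw",np.degrees(np.arctan2(R[1,0],R[0,0])))
for pr in(-.02,0,.006):
    g=np.array([.5016,-.052,.048-pr])+.1726*Z; print(pr,g,"tool units",R.T@(g-p)/.03)
E
python3 goal.py
```

```text
t: 16.15
ee_pos: [0.5002, -0.0538, 0.3133]
ee_rot: [[0.969, 0.239, 0.063], [0.247, -0.936, -0.249], [-0.0, 0.257, -0.966]]
contact_force: [-0.4, 0.2, -4.5]
gripper_width: 0.0311
gripper_force: 60.7
lean -0.2597327756535044 0.259732780387446 xtilt -0.00018875641061096753 yaw 14.31933624167101
-0.02 [ 0.4907 -0.009   0.2348] tool units [ 0.0601 -2.1447  2.1361]
0 [ 0.4907 -0.009   0.2148] tool units [ 0.0602 -2.3159  2.7804]
0.006 [ 0.4907 -0.009   0.2088] tool units [ 0.0602 -2.3672  2.9737]
```

```bash
python3 -m inch '[[[0.03,-0.7,0.3],[0,0,0]],[[0.03,-0.8,0.6],[0,0,0]],[[0,-0.65,0.8],[0,0,0]],[[0,0,0.44],[0,0,0]],[[0,0,0],[0,0,0]]]' >/dev/null
python3 -m inch '[[[0,0,0],[0,0,0]],[[0,0,0],[0,0,0]]]'; python3 goal.py
```

```text
t: 16.85
ee_pos: [0.4912, -0.0091, 0.2358]
ee_rot: [[0.969, 0.237, 0.065], [0.246, -0.937, -0.249], [0.002, 0.257, -0.966]]
contact_force: [0.8, 1.1, -5.2]
gripper_width: 0.0313
gripper_force: 61.4
lean -0.2603061201221842 0.2603064431680775 xtilt 0.0015574742799835636 yaw 14.240006875776809
-0.02 [ 0.4904 -0.009   0.2348] tool units [-0.0242 -0.0185  0.0301]
0 [ 0.4904 -0.009   0.2148] tool units [-0.0252 -0.19    0.6743]
0.006 [ 0.4904 -0.009   0.2088] tool units [-0.0255 -0.2415  0.8675]
```

```bash
python3 -m inch '[[[0,-0.05,0.19],[0,0,0]],[[0,-0.05,0.19],[0,0,0]],[[0,-0.05,0.19],[0,0,0]],[[0,0,0],[0,0,0]],[[0,0,0],[0,0,0]]]' | grep -E "pos|cont"
for i in 1 2 ; do python3 -m inch '[[[0,-0.026,0.097],[0,0,0]],[[0,0,0],[0,0,0]],[[0,0,0],[0,0,0]]]'| grep -E "pos|cont"; done; python3 goal.py
```

```text
ee_pos: [0.4906, -0.009, 0.2168]
contact_force: [-0.3, -0.0, -4.7]
ee_pos: [0.4906, -0.009, 0.214]
contact_force: [0.1, 0.3, -4.7]
ee_pos: [0.4907, -0.009, 0.2111]
contact_force: [-0.1, 0.1, -1.2]
lean -0.2599722514599577 0.25997225287530046 xtilt -0.00010316007710265826 yaw 14.24516532707503
-0.02 [ 0.4907 -0.009   0.2348] tool units [-0.0017  0.203  -0.7638]
0 [ 0.4907 -0.009   0.2148] tool units [-0.0017  0.0316 -0.1196]
0.006 [ 0.4907 -0.009   0.2088] tool units [-0.0016 -0.0198  0.0737]
```

```bash
python3 -m inch '[[[0,-0.026,0.097],[0,0,0]],[[0,0,0],[0,0,0]],[[0,0,0],[0,0,0]],[[0,0,0],[0,0,0]],[[0,0,0],[0,0,0]]]'
for i in 1 2 ; do python3 -m inch '[[[0,0,0],[0,0,0]],[[0,0,0],[0,0,0]],[[0,0,0],[0,0,0]],[[0,0,0],[0,0,0]],[[0,0,0],[0,0,0]]]'| grep -E "pos|cont"; done; python3 goal.py | head -1
python3 - <<'E'
from h import *
S=np.mean([vision.camera("scene").astype(np.float32) for _ in range(5)],0).round().astype(np.uint8);T=vision.camera("top")
s=get_state();p=s["ee_pos"];R=s["ee_rot"]
x,y=proj("scene",p+.11*R[:,2])[0].astype(int);print(x,y)
C=cv2.resize(S[y-40:y+40,x-40:x+40],None,fx=6,fy=6,interpolation=cv2.INTER_CUBIC)
D=cv2.resize(T[210:370,160:300],(320,480))
cv2.imwrite("pics/c6.png",np.hstack([cv2.convertScaleAbs(C,alpha=1.6),D[:480]]))
E
```

```text
t: 18.45
ee_pos: [0.4907, -0.009, 0.2081]
ee_rot: [[0.969, 0.238, 0.063], [0.246, -0.937, -0.249], [-0.0, 0.257, -0.966]]
contact_force: [-0.6, 0.9, -0.1]
gripper_width: 0.031
gripper_force: 61.9
ee_pos: [0.4907, -0.009, 0.208]
contact_force: [1.2, 1.1, -0.6]
ee_pos: [0.4906, -0.009, 0.2079]
contact_force: [0.5, -0.4, -0.8]
lean -0.25985111944158995 0.25985113919400415 xtilt -0.0003854755382255612 yaw 14.242638107073144
329 184
```

View pics/c6.png

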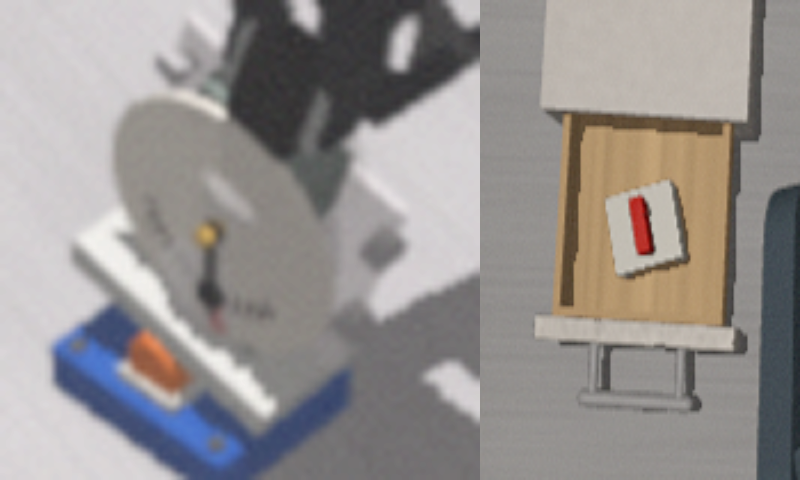

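The sole rests on the ridge, the pointer tip (210,290) lines up with the red mark (217,322), and the cap lies in the drawer. Handing in.

```bash
python3 -c "
from bench import sign_off; print(sign_off())"
```

```text
the job is handed in; nothing more can be done
None
```

I handed the job in at about 19 s of the 61 s, and `sign_off` gave no verdict. The cap lies let go in the drawer. The holder is still gripped on the ridge, pressed down about 6 to 7 mm, and its settled pointer is on the red mark at a lean of 0.26 rad.

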